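# Hold the drying box's flap at the marker

### The job

The painted lids drying in the box need a look: slide the clear guard hood all the way open along its track, then swing the flap beneath it up until it lines up with the marker arm at its side, and finish there, still holding the flap steady with the gripper's fingers (it falls shut if let go). Leave the marker arm as it is set and do not disturb the other things on the table and the box.

Things in the scene. Friction and masses are not known exactly. Their poses are not given: they have to be found in the camera images.
- dryer: Grey sheet-metal drying box, fixed to the table, 280 (x) x 420 (y) x 100 mm high; origin under its centre, z up. Its own -x side faces the robot; yaw varies. The right half (-y) of its top is an opening closed by the flap, the left half (+y) is a fixed deck. Two tracks along y, tops 108 mm above the table, at x = -126 and +126 mm.
- guard (a joint): Slide of the clear plastic guard hood with aluminium edges (270 x 180 mm, clear top 177 to 182 mm above the table, front and back walls, ends open), along the box's +y. 0 = shut over the flap, 0.200 m = fully open over the deck, at its stop. It starts shut or up to 40 mm ajar, stays where it is left, and takes 2 to 4 N to slide.
- guard_handle (a point): Middle of the steel bow handle on the hood's top: a round bar 12 mm thick, 100 mm long along the box's x, its centre 214 mm above the table and 35 mm above the hood's top; moves with the hood.
- flap (a joint): Angle of the flap in rad: 0 = shut, level; grows as its robot-side edge swings up (stop at 1.4). Flap: aluminium plate 200 (x) x 170 (y) x 6 mm, about 0.35 kg, hinged along the box's y at its far edge; nothing holds it up, it falls shut when let go. Lift it only with the hood open.
- flap_hinge (a point): Fixed point on the flap's hinge line, at the middle of the flap's width: 100 mm along +x, 105 mm along -y and 103 mm up from the box's origin. The hinge line runs along the box's y.
- flap_bar (a point): Middle of the flap's steel bow handle: a round bar 10 mm thick, 90 mm long along the box's y, 185 mm from the hinge towards the flap's robot-side edge and 45 mm above the flap's mid-plane (148 mm above the table when shut); x axis along the flap towards the hinge, z off its top. A gripper pointing straight down can follow it up, the bar turning between the pads.
- marker (a joint): Angle in rad of the dark steel marker arm (215 x 4 x 12 mm) that stands beside the flap's outer (-y) edge and turns stiffly on the same hinge line by a ticked quadrant; measured like the flap's: they line up when the two angles are equal. Set anew each time, 0.4 to 1.0; arm and quadrant reach up to 340 mm above the table: come in above them.
- marker_tip (a point): Tip of the marker arm, on its centreline 215 mm from the hinge line, 110 mm along the box's -y from the middle of the flap; its x axis runs along the arm towards the hinge.
- lid_a: Red painted ring-shaped lid, 68 mm across, 18 mm high, loose on the deck (the hood passes over it). Leave alone. Origin under its centre.
- lid_b: Another such ring on the deck. Leave alone.
- bowl: Red plastic bowl, 210 mm across, 95 mm high, on the table to the left. Leave alone. Origin under its centre.
- paint_jar: Red paint jar, 72 mm across, 95 mm high, on the table to the right. Leave alone. Origin under its centre.
- cup: Red cup, 72 mm across, 85 mm high, on the table before the box. Leave alone. Origin under its centre.
- brush: Paint brush lying on the table before the box, wooden handle. Leave alone.
- carton: Cardboard carton 110 x 140 x 90 mm, to the right of the box. Leave alone. Origin under its centre.

How it is judged:
On the way, in this order (a step that is already met when the one before it is completed fails the run):
1. the guard hood is fully open (within 15 mm of its stop) with the flap still shut (value of joint guard above 0.185 m and value of joint flap below 0.08 rad), for 0.1 s.
2. the flap is lined up with the marker arm, held by the fingers (value of joint guard above 0.185 m and angle between the x axis of flap_bar and the x axis of marker_tip, either way round below 0.07 rad and contact force between the fingers and flap above 1 N and velocity of joint flap between -0.05 and 0.05 rad/s), for 0.3 s.
At the end, for the whole second after the job is handed in: The guard hood is within 15 mm of its open stop; the flap stands within 0.07 rad (4 degrees) of the marker arm, still (below 0.05 rad/s), carried by the gripper's fingers (more than 1 N of contact); the marker arm's tip is within 10 mm and the other things within 30 mm of where they began (all of step 2 and distance of marker_tip from where it was at the start of the episode below 0.01 m and distance of each of lid_a, lid_b, bowl, paint_jar, cup, brush, carton from where it was at the start of the episode below 0.03 m); the arm keeps its last pose, push and grip.
It fails at once if the flap is raised while the guard hood is not open (value of joint flap above 0.1 rad and value of joint guard below 0.18 m).
It fails at once if the marker arm is shifted by more than 10 mm (distance of marker_tip from where it was at the start of the episode above 0.01 m).
It fails at once if one of the other things is shifted by more than 30 mm (distance of any of lid_a, lid_b, bowl, paint_jar, cup, brush, carton from where it was at the start of the episode above 0.03 m).
It also fails if it takes over 51 s, if anything falls off the work surface, if the arm or the gripper's body presses on something with over 40 N, if the wrist force passes 120 N, or if a joint passes its speed limit or range.

### The arm

A 7-joint arm with a two-finger parallel gripper is mounted at the origin on the work surface. World frame = base frame: x ahead of the robot, y to its left, z up, the work surface at z = 0. Lengths are in m, angles in rad, forces in N, time in s.
With the tool pointing down it reaches from about 0.35 to 0.9 m from the base axis. Payload 8.1 kg.
Tool frame: the origin (TCP) lies midway between the tips of the shut fingers; the grasp point (between the pads) lies 19 mm behind it (robot.grasp_offset is the distance from the TCP to the grasp point, in m); z points along the fingers, y is the line along which they close (so a half turn about z gives the same grasp; the last joint's range is limited). The gripper opens to 85 mm and grips with 20 to 120 N. Pads are 22 mm wide; open, the fingers measure 114 mm over their backs; the gripper's body (76 mm by 85 mm) begins 54 mm behind the grasp point. The pads swing forward as they close: fully open they stand 13 mm farther back than shut.
Start: joints at [1.244, 0.434, 0.025, 1.573, -0.012, 1.134, -0.075], TCP at [0.139, -0.609, 0.231] pointing down, gripper open.
Joint ranges: [-2.62, 2.62], [-0.44, 2.09], [-1.27, 1.32], [0.08, 2.57], [-1.32, 4.46], [0.12, 2], [-2.74, 2.74]. Speed limits (rad/s): [2.22, 2.22, 3.01, 3.01, 3.14, 3.14, 3.14].

### API

Orientations are given as a unit quaternion [w, x, y, z].
In Python, from plant import robot gives the robot as it stands. The module is installed in compiled form; this text tells all that it offers.
- The arm moves only by the tool arm_command, never from a script. Its argument "plan" is a list of rows, each a list of 5 numbers: the shift along the tool's x, y, z in mm, then the turn about the tool's z in rad, then the opening, from 0 (shut) to 1 (fully open). In form: [[x, y, z, yaw, hand], ...]. A call has 1 to 5 rows; each row is the pose to reach, as a shift and turn from the pose commanded when the call began, along the tool's axes at that moment; what a row does not reach only later rows make up. A row lasts 1/10 s, in which the tool goes at most 50 mm and 8.59 degrees, less where a joint would pass 70% of its speed; a pose out of reach is approached as far as the arm can. A call with a gripper value outside its range is refused whole. The fingers move at their own pace and stop on an object; the grip force is fixed at half the most. Time passes only in rows, so rows that repeat a pose let the fingers close. It gives the time, the measured TCP pose, the force, the opening and the grip force at its end, in the units of the state.
- robot.get_state(): the state, without advancing time (a new reading comes with each control period).
- robot.read_camera(name): name is "side" or "top"; returns the picture (480x640x3 uint8, red, green, blue); there is no depth.
- robot.calibration(name): a dict with "mtx" (3x3 intrinsics, pixels), "origin" and "attitude" of the camera in the world. Camera axes: x right, y down, z forward; pixel columns grow to the right and rows downward; lengths in m; the calibration is good to about 2 mm. A picture is of the moment at which its call begins. calibration takes no time and is no camera call.
- robot.finish_job(): hands the job in; it is judged then, once.
Trained networks look in the newest picture that a camera, given by its name, has taken for a name from the list of things; names that differ only in an ending like _2 or _b are one class to them, and where a whole thing is asked for, a point or a joint stands for the part that bears it (a point fixed in the world has none). Each returns a list of dicts, best first, with "confidence" (0 to 1); they miss things now and then, are a little off and sometimes report something else, mostly with a low value. They report only what shows in the picture. A call takes as long as a camera call.
- robot.spot_in(name, camera): "box" ([left, top, right, bottom] in pixels, round what is visible of it).
- robot.pinpoint(name, camera): "xy" ([column, row] in pixels: a listed point, or the origin of a listed thing).
The state is a dict: "time_s": time; "qpos": joint angles; "qvel": joint speeds; "tau": joint torques, N m; "position": TCP position; "tool_rot": TCP orientation; "force": force on the tool from outside, world axes, zero at the start; "torque": the same for the moment, N m; "width": finger opening in m; "finger_force": force on a finger pad.
Only numpy, scipy, OpenCV 4.12 (cv2) and the standard library are available. Lean on these libraries where they do the work, as an engineer would, in place of code of your own. Each camera call takes 0.05 s, during which the arm holds its last target. There are 200 camera calls.

## Working session

There is one attempt and no reset: what is moved stays moved. The work goes in short steps, Python scripts to look and compute and a tool call to move; the robot and the scene stay as the last step left them, time stands still between calls to the robot, and variables do not carry over. Pictures are saved under pics/ and viewed, at most 10 in all, crops included, and the job is handed in when it is done.

Besides the shell and the picture viewer there is one more tool, called after "Call:" as name(argument=value, ...) on one line, values as JSON. arm_command: Moves the arm, as the interface text tells. Its arguments: {"type":"object","properties":{"plan":{"type":"array","items":{"type":"array","items":{"type":"number"}}}},"required":["plan"]}

```bash
mkdir -p pics
cat > h.py <<'E'
import numpy as np, cv2
from plant import robot
from scipy.spatial.transform import Rotation as R
def att(c):
    a=np.array(c["attitude"],float)
    return a if a.shape==(3,3) else R.from_quat(a,scalar_first=True).as_matrix()
def ray(cam,xy):
    c=robot.calibration(cam);d=np.linalg.inv(c["mtx"])@[xy[0],xy[1],1]
    return np.array(c["origin"]),att(c)@d
def atz(cam,xy,z):
    o,d=ray(cam,xy);return o+d*(z-o[2])/d[2]
def tri(xa,xb,ca="side",cb="top"):
    o1,d1=ray(ca,xa);o2,d2=ray(cb,xb)
    d1/=np.linalg.norm(d1);d2/=np.linalg.norm(d2)
    s,t=np.linalg.lstsq(np.c_[d1,-d2],o2-o1,rcond=None)[0]
    a,b=o1+s*d1,o2+t*d2;return (a+b)/2,np.linalg.norm(a-b)
def proj(cam,p):
    c=robot.calibration(cam);q=np.array(c["mtx"])@(att(c).T@(np.array(p)-c["origin"]));return q[:2]/q[2]
def pic(cam,n):
    cv2.imwrite(f"pics/{n}.png",robot.read_camera(cam)[:,:,::-1])
E
python3 - <<'E'
from h import *
np.set_printoptions(precision=4,suppress=True)
s=robot.get_state();print(s["time_s"],s["position"],s["tool_rot"],R.from_quat(s["tool_rot"],scalar_first=True).as_matrix())
print(robot.grasp_offset)
for c in("side","top"):
    pic(c,c+"0");k=robot.calibration(c);print(c,k["origin"],att(k)[:,2])
P={}
for n in("guard_handle","flap_hinge","flap_bar","marker_tip","dryer"):
    for c in("side","top"):
        r=robot.pinpoint(n,c);P[n,c]=r;print(n,c,[(np.round(x["xy"],1),round(x["confidence"],2)) for x in r[:3]])
    if P[n,"side"] and P[n,"top"]:print(tri(P[n,"side"][0]["xy"],P[n,"top"][0]["xy"]))
print(robot.get_state()["time_s"])
E
```

```text
0.0 [ 0.1385 -0.6089  0.2305] [-0.0008  0.9937  0.1117 -0.0002] [[ 0.9751  0.2219 -0.0005]
 [ 0.2219 -0.9751  0.0015]
 [-0.0002 -0.0016 -1.    ]]
0.0187
side [-0.3346  0.9838  0.8686] [ 0.5746 -0.6571 -0.488 ]
top [ 0.3625 -0.0073  1.2841] [ 0.122  -0.0119 -0.9925]
guard_handle side [(array([301.9, 202.4]), 0.93), (array([287.4, 287.8]), 0.49)]
guard_handle top [(array([316.6, 188.5]), 0.6)]
(array([ 0.6005, -0.0118,  0.2101]), np.float64(0.015966744906172857))
flap_hinge side [(array([279.2, 225.3]), 0.63)]
flap_hinge top []
flap_bar side []
flap_bar top []
marker_tip side [(array([343.2, 161. ]), 0.6), (array([441.7, 237.2]), 0.32)]
marker_tip top [(array([388.3, 196.6]), 0.46)]
(array([ 0.5773, -0.1556,  0.2787]), np.float64(0.0015309402473348758))
dryer side [(array([287.5, 286.5]), 0.93)]
dryer top [(array([291.3, 213.7]), 0.96)]
(array([0.5849, 0.0571, 0.0023]), np.float64(0.001739430751327095))
0.6
```

View pics/side0.png

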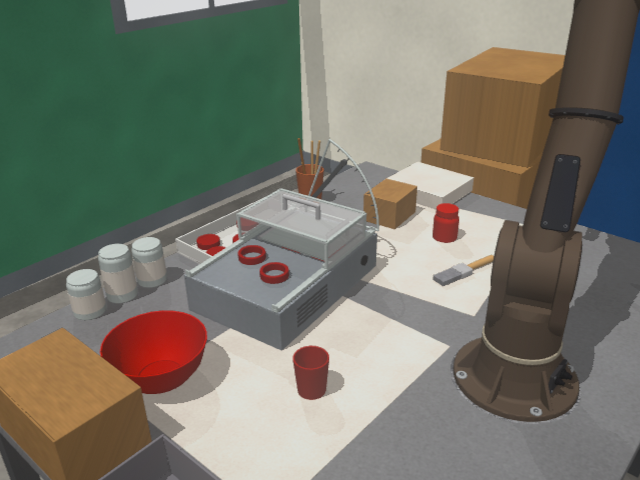

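View pics/top0.png

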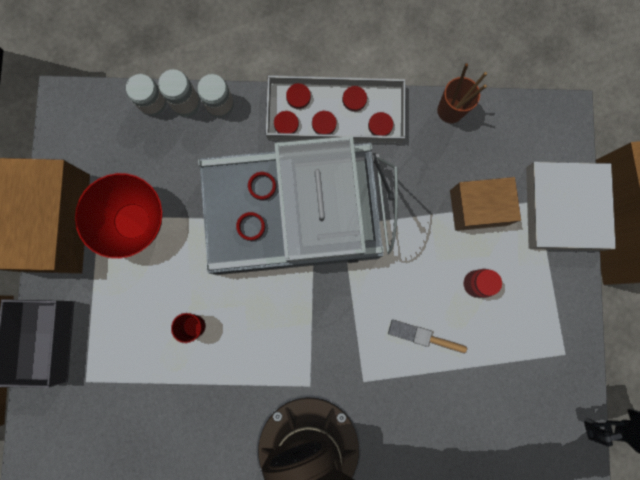

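The side picture shows the hood handle around (302,203) and the two rings on the deck at (251,254) and (274,272). In the top picture, the handle runs from (318,170) to (321,220), and the box corners are near (201,160), (208,270) and (384,256). I'll zoom in for the yaw, the ajar amount and the marker.

Run:
```python
import cv2
a=cv2.imread("pics/top0.png")[130:280,190:440];cv2.imwrite("pics/tc.png",cv2.resize(a,None,fx=3.2,fy=3.2,interpolation=cv2.INTER_CUBIC))
b=cv2.imread("pics/side0.png")[130:350,180:390];cv2.imwrite("pics/sc.png",cv2.resize(b,None,fx=2.7,fy=2.7,interpolation=cv2.INTER_CUBIC))
```

```text
(no output)
```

View pics/tc.png

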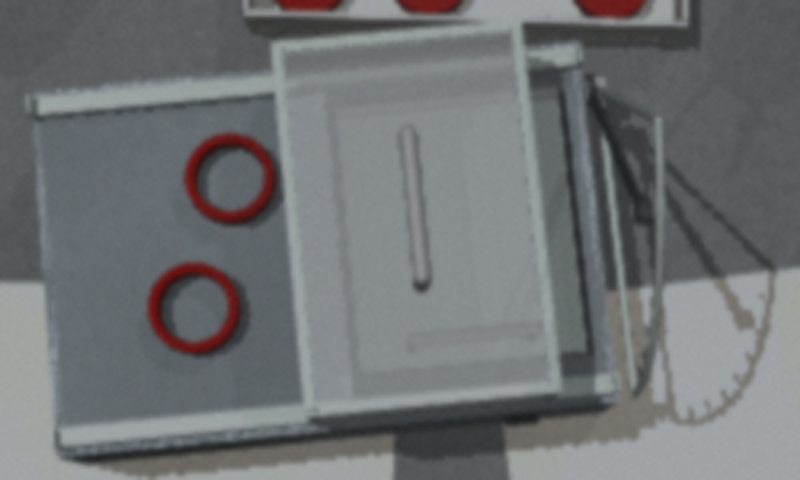

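View pics/sc.png

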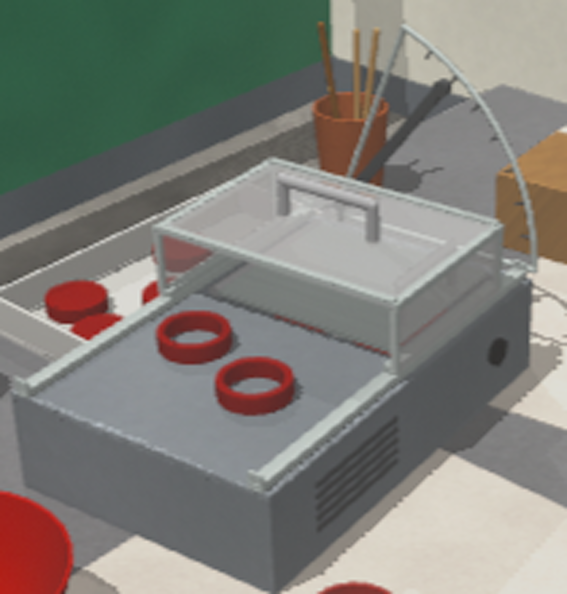

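The crops show the handle ends at about (317,171) and (322,219) in the top view, and the marker tip at about (345,162) in the side view and (391,197) in the top view. The hood is ajar. Next I'll fit the box pose.

Run:
```python
from h import *
from scipy.optimize import least_squares
np.set_printoptions(precision=4,suppress=True)
T=lambda u,v:(u/3.2+190,v/3.2+130); S=lambda u,v:(u/2.7+180,v/2.7+130)
# (cam,pixel,kind,local)
obs=[("top",T(30,108),(-0,0,0),(.126,.21,.108)),("top",T(60,437),0,(-.126,.21,.108)),("top",T(582,56),0,(.126,-.21,.108)),("top",T(612,388),0,(-.126,-.21,.108)),
("side",S(23,388),0,(.126,.21,.108)),("side",S(262,480),0,(-.126,.21,.108)),("side",S(273,592),0,(-.14,.21,0)),
("top",T(407,130),1,(.047,-.105,.217)),("top",T(422,285),1,(-.047,-.105,.217)),("side",S(283,181),1,(.047,-.105,.217)),("side",S(373,206),1,(-.047,-.105,.217)),
("side",S(446,87),2,0),("top",T(645,215),2,0)]
def pt(p,k,l):
    x,y,a,g,m=p
    l=np.array(l if k!=2 else (.1-.215*np.cos(m),-.215,.103+.215*np.sin(m)),float)
    if k==1:l[1]+=g
    c,s=np.cos(a),np.sin(a);return np.array([x+c*l[0]-s*l[1],y+s*l[0]+c*l[1],l[2]])
def f(p):return np.concatenate([proj(c,pt(p,k,l))-np.array(q) for c,q,k,l in obs])
r=least_squares(f,[.585,.057,.07,.03,.7],loss="soft_l1");print(r.x,np.degrees(r.x[2]));print(f(r.x).reshape(-1,2).round(1))
p=r.x
print("handle",pt(p,1,(0,-.105,.214)),"bar",pt(p,0,(-.085,-.105,.148)),"hinge",pt(p,0,(.1,-.105,.103)))
print("y axis",-np.sin(p[2]),np.cos(p[2]))
```

```text
[0.5847 0.0537 0.1178 0.038  0.9073] 6.7493182463611054
[[ 0.3 -0.3]
 [-1.8  0.6]
 [ 0.2  0.4]
 [ 2.4 -1. ]
 [ 0.2 -0.2]
 [-2.   0.7]
 [ 1.3  1.6]
 [-0.1  2.8]
 [-0.6 -3.6]
 [ 1.1 -1.4]
 [-1.  -1.7]
 [-0.5  0.1]
 [ 0.4  0.2]]
handle [ 0.5926 -0.0129  0.214 ] bar [ 0.5126 -0.0606  0.148 ] hinge [ 0.6963 -0.0388  0.103 ]
y axis -0.1175255810811922 0.9930698554439804
```

The fit gives a box yaw of 6.75°, the hood 38 mm ajar and the marker at about 0.907 rad. I'll go up and over.

Call:
arm_command(plan=[[20,-17,-36,0.03,1],[40,-34,-72,0.06,1],[60,-51,-108,0.09,1],[80,-68,-144,0.106,1],[100,-85,-180,0.106,1]])

```text
time_s: 1.1
position: [0.2178, -0.5032, 0.413]
tool_rot: [0.0, 0.998, 0.059, 0.0]
force: [1.0, -0.1, -0.1]
width: 0.0852
finger_force: 0.0
```

Call:
arm_command(plan=[[33,-34,0,0,1],[66,-68,0,0,1],[99,-102,0,0,1],[132,-136,0,0,1],[165,-170,0,0,1]])

```text
time_s: 1.6
position: [0.362, -0.3144, 0.4116]
tool_rot: [0.0, 0.998, 0.059, 0.0]
force: [0.6, -0.8, -0.2]
width: 0.0852
finger_force: 0.0
```

Call:
arm_command(plan=[[33,-34,0,0,1],[66,-68,0,0,1],[99,-102,0,0,1],[132,-136,0,0,1],[165,-170,0,0,1]])

```text
time_s: 2.1
position: [0.5059, -0.1263, 0.4116]
tool_rot: [0.0, 0.998, 0.059, 0.0]
force: [0.9, -0.9, 0.0]
width: 0.0854
finger_force: 0.0
```

Call:
arm_command(plan=[[33,-34,0,0,1],[66,-68,0,0,1],[100,-103,0,0,1],[100,-103,0,0,1],[100,-103,0,0,1]])

```text
time_s: 2.6
position: [0.5926, -0.0126, 0.4107]
tool_rot: [-0.0, 0.998, 0.06, -0.0]
force: [0.7, -0.7, -0.5]
width: 0.0855
finger_force: 0.0
```

Call:
arm_command(plan=[[0,0,45,0,1],[0,0,90,0,1],[0,0,135,0,1],[0,0,170,0,1],[0,0,190,0,1]])

```text
time_s: 3.1
position: [0.5903, -0.0164, 0.2186]
tool_rot: [0.001, 0.998, 0.058, -0.002]
force: [0.0, -0.7, -0.4]
width: 0.0858
finger_force: 0.0
```

Call:
arm_command(plan=[[0,0,12,0,1],[0,0,24,0,1],[0,0,24,0,0],[0,0,24,0,0],[0,0,24,0,0]])

```text
time_s: 3.6
position: [0.593, -0.0139, 0.1985]
tool_rot: [0.0, 0.998, 0.059, 0.001]
force: [-0.1, -0.2, -0.3]
width: 0.0441
finger_force: 0.0
```

Call:
arm_command(plan=[[0,0,0,0,0],[0,0,0,0,0],[0,0,0,0,0]])

```text
time_s: 3.9
position: [0.5927, -0.0137, 0.1981]
tool_rot: [0.0, 0.998, 0.059, 0.001]
force: [-2.2, 0.6, 6.0]
width: 0.01
finger_force: 58.5
```

Call:
arm_command(plan=[[0,-12,0,0,0],[0,-32,0,0,0],[0,-54,0,0,0],[0,-76,0,0,0],[0,-98,0,0,0]])

```text
time_s: 4.4
position: [0.5808, 0.0833, 0.1981]
tool_rot: [0.001, 0.998, 0.058, 0.0]
force: [-1.7, -2.9, 7.3]
width: 0.0098
finger_force: 58.9
```

Call:
arm_command(plan=[[0,-20,0,0,0],[0,-36,0,0,0],[0,-48,0,0,0],[0,-54,0,0,0],[0,-54,0,0,0]])

```text
time_s: 4.9
position: [0.5741, 0.1388, 0.198]
tool_rot: [-0.0, 0.998, 0.06, 0.0]
force: [-3.6, 2.0, 6.6]
width: 0.0098
finger_force: 58.9
```

Call:
arm_command(plan=[[0,-4,0,0,0],[0,-8,0,0,0],[0,-10,0,0,0],[0,-12,0,0,0],[0,-14,0,0,0]])

```text
time_s: 5.4
position: [0.5726, 0.1508, 0.198]
tool_rot: [0.0, 0.998, 0.059, -0.0]
force: [-3.8, -1.7, 7.5]
width: 0.0097
finger_force: 59.0
```

Call:
arm_command(plan=[[0,-2,0,0,0],[0,-4,0,0,0],[0,-6,0,0,0],[0,-6,0,0,0],[0,-6,0,0,0]])

```text
time_s: 5.9
position: [0.5725, 0.1515, 0.198]
tool_rot: [0.003, 0.998, 0.057, -0.0]
force: [-4.3, -15.6, 13.7]
width: 0.0098
finger_force: 59.8
```

The hood is at its stop: the push rose to 15 N and travel was 166 mm. I'll relax, release, lift and look at the flap.

Call:
arm_command(plan=[[0,5,0,0,0],[0,5,0,0,1],[0,5,0,0,1],[0,5,0,0,1],[0,5,0,0,1]])

```text
time_s: 6.4
position: [0.5727, 0.1523, 0.1971]
tool_rot: [-0.0, 0.998, 0.059, -0.0]
force: [0.3, 0.5, 0.4]
width: 0.0675
finger_force: 0.0
```

Call:
arm_command(plan=[[0,0,-15,0,1],[0,0,-55,0,1],[0,0,-100,0,1],[0,0,-145,0,1],[-45,0,-155,0,1]])

```text
time_s: 6.9
position: [0.5333, 0.1478, 0.3571]
tool_rot: [-0.002, 0.998, 0.058, 0.005]
force: [-0.0, 0.3, 1.2]
width: 0.0851
finger_force: 0.0
```

Run:
```python
from h import *
for c in("side","top"):
    pic(c,c+"1");robot.read_camera(c)
for n in("guard_handle","flap_bar","marker_tip","dryer"):
    r={c:robot.pinpoint(n,c) for c in("side","top")}
    print(n,[(c,np.round(x["xy"],1),round(x["confidence"],2)) for c in r for x in r[c][:2]])
    if r["side"] and r["top"]:print(tri(r["side"][0]["xy"],r["top"][0]["xy"]))
    if n=="flap_bar":print([atz(c,x["xy"],.148) for c in r for x in r[c][:1]])
s=robot.get_state();print(s["position"],s["time_s"])
a=cv2.imread("pics/top1.png")[130:280,190:440];b=cv2.imread("pics/side1.png")[130:350,180:390]
cv2.imwrite("pics/both.png",np.hstack([cv2.resize(a,(500,300)),cv2.resize(b,(286,300))]))
```

```text
guard_handle [('side', array([261. , 227.4]), 0.75), ('side', array([289.9, 286.4]), 0.67), ('top', array([243.4, 196.8]), 0.82)]
(array([0.5785806 , 0.14826077, 0.21382803]), np.float64(0.013101530992701102))
flap_bar [('side', array([337.8, 228.2]), 0.69), ('side', array([443.5, 239. ]), 0.66), ('top', array([337.4, 231.2]), 0.65)]
(array([ 0.51935322, -0.05934623,  0.14488379]), np.float64(0.00719726567483462))
[array([ 0.51244263, -0.05653079,  0.148     ]), array([ 0.52184243, -0.05709161,  0.148     ])]
marker_tip [('side', array([341.2, 161. ]), 0.85), ('side', array([274.1, 277.9]), 0.47), ('top', array([392.8, 196.2]), 0.7)]
(array([ 0.58322799, -0.16264223,  0.27450095]), np.float64(0.008265527541938425))
dryer [('side', array([291.5, 289.5]), 0.88), ('side', array([159.1, 377.4]), 0.69), ('top', array([290.8, 213.1]), 0.9)]
(array([ 0.58252301,  0.05481508, -0.00573087]), np.float64(0.015025606904946583))
[0.52826606 0.14661599 0.35169388] 7.5
```

View pics/both.png

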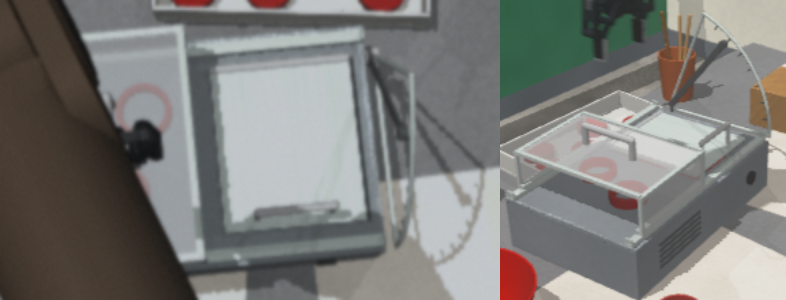

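The hood is open over the deck. The flap bar shows at about (338,235) in the top picture, so its position is about (0.514, -0.057, 0.148). The tool must turn 90° before it grips the bar.

Run:
```python
from h import *
s=robot.get_state();print(np.round(s["qpos"],2),s["position"])
for c,x in(("top",(338.5,235.5)),("side",(337.8,228.2)),("side",(180+215/286*210,130+137/300*220))):print(atz(c,x,.148))
c=np.cos(.1178);sn=np.sin(.1178)
d=np.array([.514,-.057,.30])-s["position"];print(d@[c,sn,0],d@[sn,-c,0],-d[2])
```

```text
[-0.01  0.28 -0.47  1.54  0.13  1.36 -1.94] [0.52826606 0.14661599 0.35169388]
[ 0.51190038 -0.05979505  0.148     ]
[ 0.51244263 -0.05653079  0.148     ]
[ 0.50485444 -0.04750881  0.148     ]
-0.03809771724130867 0.2005281953826174 0.05169388036623762
```

Call:
arm_command(plan=[[-8,40,0,0.148,1],[-16,80,0,0.296,1],[-24,120,0,0.444,1],[-32,160,0,0.592,1],[-38,200,0,0.74,1]])

```text
time_s: 8.0
position: [0.5135, -0.0581, 0.3523]
tool_rot: [0.0, 0.951, -0.309, 0.0]
force: [1.6, -0.3, -1.1]
width: 0.0858
finger_force: 0.0
```

Call:
arm_command(plan=[[0,0,0,0.148,1],[0,0,0,0.296,1],[0,0,0,0.444,1],[0,0,0,0.592,1],[0,0,0,0.74,1]])

```text
time_s: 8.5
position: [0.5139, -0.0585, 0.3488]
tool_rot: [0.004, 0.828, -0.561, -0.003]
force: [0.5, -0.5, -0.1]
width: 0.0857
finger_force: 0.0
```

Call:
arm_command(plan=[[0,0,0,0.091,1],[0,0,0,0.091,1],[0,0,0,0.091,1]])

```text
time_s: 8.8
position: [0.5142, -0.0565, 0.3489]
tool_rot: [0.004, 0.803, -0.596, -0.002]
force: [-0.0, 0.5, 0.0]
width: 0.0854
finger_force: 0.0
```

Run:
```python
from h import *
s=robot.get_state();print(np.round(s["qpos"],2),s["position"],s["time_s"])
M=R.from_quat(s["tool_rot"],scalar_first=True).as_matrix();print(M.round(4))
print(M.T@(np.array([.513,-.0575,.131])-s["position"])*1000)
```

```text
[-0.42  0.18  0.51  1.67 -0.09  1.33 -2.74] [ 0.51419735 -0.05650312  0.34886821] 8.8
[[ 0.2893 -0.9572 -0.009 ]
 [-0.9572 -0.2893 -0.0041]
 [ 0.0013  0.0098 -1.    ]]
[  0.32360872  -0.69345315 217.87243299]
```

Joint 7 hit its range limit, so I'll turn the other way to the equivalent half-turned grasp.

Call:
arm_command(plan=[[0,0,0,-0.148,1],[0,0,0,-0.296,1],[0,0,0,-0.444,1],[0,0,0,-0.592,1],[0,0,0,-0.74,1]])

```text
time_s: 9.3
position: [0.514, -0.0575, 0.3489]
tool_rot: [0.003, 0.965, -0.262, -0.004]
force: [0.4, -0.5, 0.8]
width: 0.0854
finger_force: 0.0
```

Call:
arm_command(plan=[[0,0,0,-0.148,1],[0,0,0,-0.296,1],[0,0,0,-0.444,1],[0,0,0,-0.592,1],[0,0,0,-0.74,1]])

```text
time_s: 9.8
position: [0.514, -0.0575, 0.3489]
tool_rot: [0.001, 0.995, 0.104, -0.005]
force: [0.4, -0.0, -0.4]
width: 0.0854
finger_force: 0.0
```

Call:
arm_command(plan=[[0,0,0,-0.148,1],[0,0,0,-0.296,1],[0,0,0,-0.444,1],[0,0,0,-0.592,1],[0,0,0,-0.74,1]])

```text
time_s: 10.3
position: [0.5139, -0.0575, 0.3489]
tool_rot: [-0.001, 0.889, 0.457, -0.005]
force: [-0.1, -0.2, 0.4]
width: 0.0854
finger_force: 0.0
```

Call:
arm_command(plan=[[0,0,0,-0.148,1],[0,0,0,-0.296,1],[0,0,0,-0.444,1],[0,0,0,-0.592,1],[0,0,0,-0.74,1]])

```text
time_s: 10.8
position: [0.514, -0.0575, 0.3489]
tool_rot: [-0.002, 0.664, 0.748, -0.004]
force: [-1.7, -0.2, 0.6]
width: 0.0854
finger_force: 0.0
```

```bash
cat > st.py <<'E'
from h import *
s=robot.get_state();print(np.round(s["qpos"],2),s["position"],s["time_s"])
M=R.from_quat(s["tool_rot"],scalar_first=True).as_matrix();print(M.round(4))
print("turn needed about tool z",-(np.radians(96.75)-np.arctan2(M[1,0],M[0,0])))
print(M.T@(np.array([.513,-.0575,.131])-s["position"])*1000)
E
python3 st.py
```

```text
[-0.11  0.18  0.14  1.64 -0.02  1.33  0.15] [ 0.51395043 -0.05753402  0.34892409] 10.8
[[-0.1179  0.993  -0.0088]
 [ 0.993   0.1179 -0.003 ]
 [-0.002  -0.0091 -1.    ]]
turn needed about tool z 0.0003921613278425884
[  0.57538986   1.03873445 217.92293094]
```

Call:
arm_command(plan=[[0,0,45,0,1],[0,0,90,0,1],[0,0,135,0,1],[0,0,170,0,1],[0,0,190,0,1]])

```text
time_s: 11.3
position: [0.5106, -0.0578, 0.1561]
tool_rot: [-0.004, 0.666, 0.746, -0.005]
force: [0.5, -0.3, -0.2]
width: 0.0852
finger_force: 0.0
```

Call:
arm_command(plan=[[0,1,14,0,1],[0,1,28,0,1],[0,1,28,0,0.5],[0,1,28,0,0.5],[0,1,28,0,0.3]])

```text
time_s: 11.8
position: [0.5136, -0.0581, 0.1317]
tool_rot: [-0.002, 0.667, 0.745, -0.003]
force: [0.8, 0.0, 0.3]
width: 0.0438
finger_force: 0.0
```

```bash
python3 st.py
python3 - <<'E'
from h import *
pic("side","side2");a=cv2.imread("pics/side2.png")[150:290,250:430];cv2.imwrite("pics/s2c.png",cv2.resize(a,None,fx=4,fy=4))
E
```

```text
[-0.09  0.38  0.12  1.96 -0.06  0.82  0.18] [ 0.51356464 -0.05810579  0.13174436] 11.8
[[-0.1109  0.9938 -0.0075]
 [ 0.9938  0.1108 -0.0026]
 [-0.0018 -0.0078 -1.    ]]
turn needed about tool z -0.006727081018357062
[ 0.66597337 -0.48820458  0.74699312]
```

View pics/s2c.png

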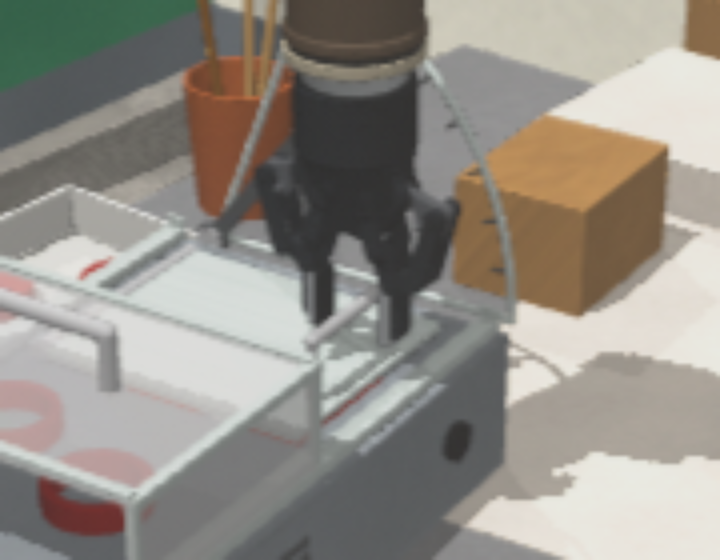

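The crop shows the bar, near crop (345,320), lying between the two open fingers. Closing now.

Call:
arm_command(plan=[[0,0,0,0,0.1],[0,0,0,0,0],[0,0,0,0,0],[0,0,0,0,0],[0,0,0,0,0]])

```text
time_s: 12.35
position: [0.5162, -0.0577, 0.1321]
tool_rot: [0.0, 0.666, 0.746, -0.002]
force: [9.3, 0.6, -3.7]
width: 0.0082
finger_force: 58.4
```

```bash
python3 st.py
python3 - <<'E'
import numpy as np
p=lambda t:np.array([-.185*np.cos(t)+.045*np.sin(t),.185*np.sin(t)+.045*np.cos(t)])*1000
for t in np.arange(0,.951,.05):print(round(t,2),(p(t)-p(0)).round(1))
print(p(.907)-p(0))
E
```

```text
[-0.09  0.38  0.12  1.95 -0.06  0.82  0.18] [ 0.51623463 -0.05769449  0.1320767 ] 12.35
[[-0.1117  0.9937 -0.0023]
 [ 0.9937  0.1117 -0.0032]
 [-0.003  -0.0027 -1.    ]]
turn needed about tool z -0.005910192209297227
[ 0.5576581  -3.1897666   1.08366206]
0.0 [0. 0.]
0.05 [2.5 9.2]
0.1 [ 5.4 18.2]
0.15 [ 8.8 27.1]
0.2 [12.6 35.9]
0.25 [16.9 44.4]
0.3 [21.6 52.7]
0.35 [26.6 60.7]
0.4 [32.1 68.5]
0.45 [38. 76.]
0.5 [44.2 83.2]
0.55 [50.8 90.1]
0.6 [57.7 96.6]
0.65 [ 65.  102.8]
0.7 [ 72.5 108.6]
0.75 [ 80.3 114. ]
0.8 [ 88.4 119.1]
0.85 [ 96.7 123.7]
0.9 [105.3 127.9]
0.95 [114.  131.7]
[106.46402623 128.44192349]
```

Call:
arm_command(plan=[[0,4,-5,0,0],[0,6,-9,0,0],[0,8,-18,0,0],[0,12,-27,0,0],[0,16,-36,0,0]])

```text
time_s: 12.85
position: [0.5282, -0.0562, 0.1674]
tool_rot: [-0.003, 0.667, 0.745, -0.005]
force: [-4.4, -0.6, -2.7]
width: 0.0075
finger_force: 58.4
```

Call:
arm_command(plan=[[0,4,-8,0,0],[0,9,-17,0,0],[0,14,-25,0,0],[0,19,-32,0,0],[0,25,-40,0,0]])

```text
time_s: 13.35
position: [0.5518, -0.0533, 0.207]
tool_rot: [-0.004, 0.667, 0.745, -0.006]
force: [-11.7, -0.7, 4.5]
width: 0.0076
finger_force: 58.5
```

Call:
arm_command(plan=[[0,5,-7,0,0],[0,12,-14,0,0],[0,19,-21,0,0],[0,26,-27,0,0],[0,33,-33,0,0]])

```text
time_s: 13.85
position: [0.5853, -0.0493, 0.2409]
tool_rot: [-0.004, 0.667, 0.745, -0.005]
force: [-15.9, 0.4, 15.7]
width: 0.008
finger_force: 59.2
```

Call:
arm_command(plan=[[0,8,-5,0,0],[0,15,-10,0,0],[0,19,-13,0,0],[0,19,-13,0,0],[0,19,-13,0,0]])

```text
time_s: 14.35
position: [0.6064, -0.0468, 0.2546]
tool_rot: [-0.002, 0.667, 0.745, -0.003]
force: [-9.3, 0.8, 11.8]
width: 0.0076
finger_force: 61.0
```

```bash
python3 st.py
python3 - <<'E'
from h import *
for c in("side","top"):pic(c,c+"3")
a=cv2.imread("pics/side3.png")[120:290,250:430];b=cv2.imread("pics/top3.png")[130:290,250:440]
cv2.imwrite("pics/c3.png",np.hstack([cv2.resize(a,(423,400)),cv2.resize(b,(375,400))]))
for n in("flap_bar","marker_tip"):
    r={c:robot.pinpoint(n,c) for c in("side","top")}
    print(n,[(c,np.round(x["xy"],1),round(x["confidence"],2)) for c in r for x in r[c][:2]])
E
```

```text
[-0.11  0.39  0.14  1.58 -0.06  1.18  0.15] [ 0.60637255 -0.04677907  0.25462741] 14.35
[[-0.1112  0.9938 -0.0079]
 [ 0.9938  0.1112 -0.0022]
 [-0.0014 -0.0081 -1.    ]]
turn needed about tool z -0.006351896652861733
[-1.01481677e-01 -9.29857440e+01  1.24381472e+02]
flap_bar [('side', array([305.2, 174.5]), 0.94), ('side', array([389.9, 216.6]), 0.49)]
marker_tip [('side', array([344.9, 160.6]), 0.72), ('top', array([388.4, 199.2]), 0.56)]
```

View pics/c3.png

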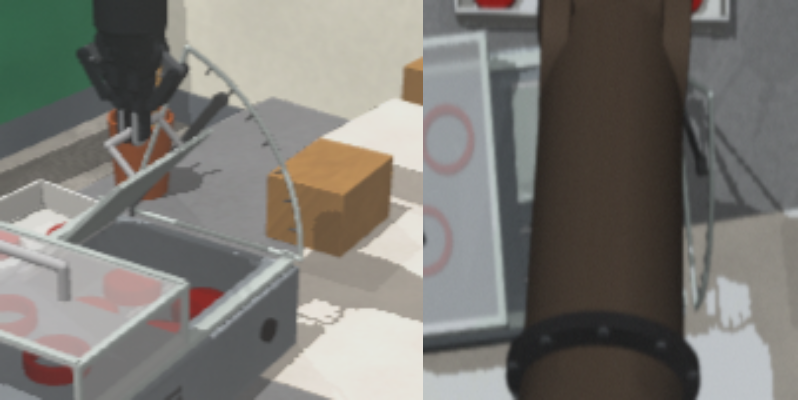

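The flap, whose outer corner is near crop (212,130), is almost parallel to the marker, whose tip is near crop (225,95), but slightly lower. I'll use the flap corner, known from kinematics, to remove camera bias from the marker angle.

Run:
```python
from h import *
from scipy.optimize import minimize_scalar
a=.1178;c,s=np.cos(a),np.sin(a);ex=np.array([c,s,0]);ey=np.array([-s,c,0]);ez=np.array([0,0,1.])
for name,H in(("grasp",np.array([.5162,-.0577,.103])+.185*ex),("vision",np.array([.6968,-.0365,.103]))):
    P=lambda r,n,y,t:H+r*(-np.cos(t)*ex+np.sin(t)*ez)+n*(np.sin(t)*ex+np.cos(t)*ez)+y*ey
    for t in(.80,.825,.85):print(name,"corner",t,proj("side",P(.2,.003,-.085,t)).round(1),"bar",proj("side",P(.185,.045,0,t)).round(1))
    for m in(.87,.9,.93,.96):print("tip",m,proj("side",P(.215,0,-.11,m)).round(1),proj("top",P(.215,0,-.11,m)).round(1))
    for m in(0,):print("hinge end",proj("side",P(0,0,-.085,0)).round(1))
img=cv2.imread("pics/side3.png")[140:215,290:370];cv2.imwrite("pics/c4.png",cv2.resize(img,None,fx=8,fy=8,interpolation=cv2.INTER_CUBIC)[:600])
```

```text
grasp corner 0.8 [339.2 174.6] bar [306.8 175.7]
grasp corner 0.825 [338.  173.1] bar [305.4 174.4]
grasp corner 0.85 [336.7 171.5] bar [304.  173.2]
tip 0.87 [345.  164.6] [390.5 199.1]
tip 0.9 [343.3 162.8] [390.6 196.3]
tip 0.93 [341.6 160.9] [390.6 193.5]
tip 0.96 [339.9 159.1] [390.6 190.7]
hinge end [297.1 212.6]
vision corner 0.8 [340.3 174.8] bar [307.9 175.9]
vision corner 0.825 [339.1 173.3] bar [306.5 174.7]
vision corner 0.85 [337.8 171.8] bar [305.1 173.5]
tip 0.87 [346.1 164.9] [390.8 200.6]
tip 0.9 [344.4 163. ] [390.8 197.8]
tip 0.93 [342.7 161.1] [390.8 195. ]
tip 0.96 [341.  159.3] [390.8 192.2]
hinge end [298.  212.8]
```

View pics/c4.png

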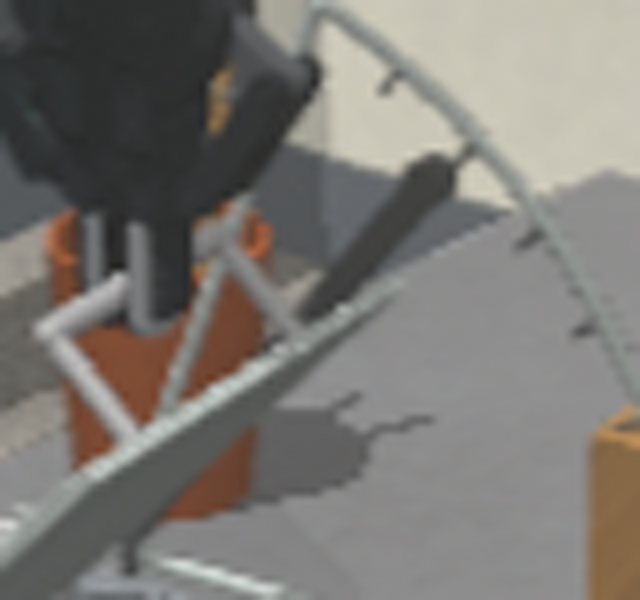

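Call:
arm_command(plan=[[0,5,-3,0,0],[0,10,-6,0,0],[0,15,-9,0,0],[0,15,-9,0,0],[0,15,-9,0,0]])

```text
time_s: 15.15
position: [0.622, -0.045, 0.2631]
tool_rot: [-0.002, 0.667, 0.745, -0.003]
force: [-4.3, 0.8, 7.7]
width: 0.0077
finger_force: 59.8
```

Run:
```python
from h import *
pic("side","side5")
b=[robot.pinpoint(n,"side")[0]["xy"] for n in("flap_bar","marker_tip")]
s=robot.get_state();d=np.array(s["position"])-[.51623,-.05769,.13208]
print(b,s["force"],s["finger_force"],"dx,dz",d@[.993,.1175,0],d[2])
x,z=d@[.993,.1175,0]-.185,d[2]+.045
print("angle",np.arctan2(z,-x)-np.arctan2(.045,.185),np.hypot(x,z),np.hypot(.185,.045))
img=cv2.imread("pics/side5.png")[140:215,290:370];cv2.imwrite("pics/c5.png",cv2.resize(img,None,fx=8,fy=8,interpolation=cv2.INTER_CUBIC)[:600])
```

```text
[[303.8, 172.6], [341.7, 162.1]] [-5.30299386  1.18985691  7.71466445] 59.779711961746216 dx,dz 0.10637136822264594 0.13102884578312854
angle 0.9120971032942439 0.1927916395565928 0.1903943276465977
```

View pics/c5.png

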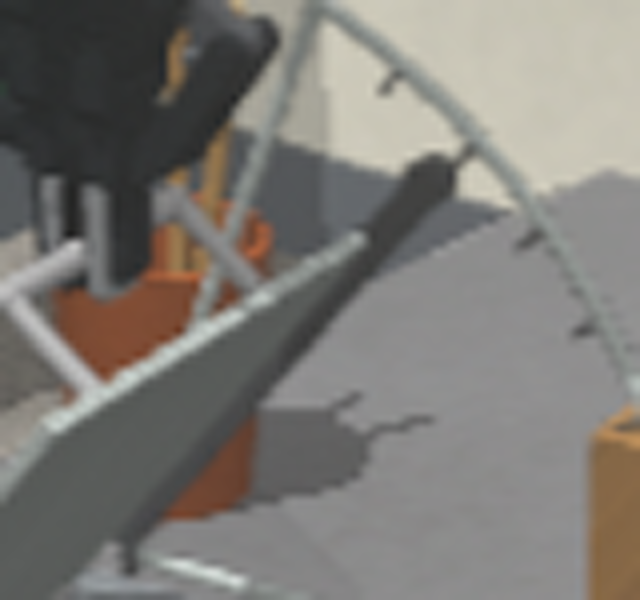

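Run:
```python
from h import *
a=.1178;c,s=np.cos(a),np.sin(a);ex=np.array([c,s,0]);ey=np.array([-s,c,0]);ez=np.array([0,0,1.])
H=np.array([.6985,-.0365,.103])
P=lambda r,n,y,t:H+r*(-np.cos(t)*ex+np.sin(t)*ez)+n*(np.sin(t)*ex+np.cos(t)*ez)+y*ey
img=np.mean([robot.read_camera("side").astype(float) for _ in range(4)],0).astype(np.uint8)[:,:,::-1]
z=12;o=np.array([303,156]);k=cv2.resize(img[156:206,303:353],None,fx=z,fy=z,interpolation=cv2.INTER_CUBIC)
k=cv2.copyMakeBorder(k,0,0,0,0,cv2.BORDER_CONSTANT)
dr=lambda p,q,col:cv2.line(k,*[tuple(int(v) for v in ((proj("side",x)-o+.5)*z)) for x in(p,q)],col,1)
for t,col in((.912,(0,0,255)),):
    dr(P(.06,.003,-.085,t),P(.2,.003,-.085,t),col);dr(P(.06,-.003,-.085,t),P(.2,-.003,-.085,t),col)
for n in(-.006,.006):dr(P(.06,n,-.108,.905),P(.215,n,-.108,.905),(255,0,0))
cv2.imwrite("pics/c6.png",k)
for t in(.87,.9,.93):
    d=proj("side",P(.2,0,-.085,t))-proj("side",P(.06,0,-.085,t));print(t,np.degrees(np.arctan2(-d[1],d[0])))
    d=proj("side",P(.2,0,-.11,t))-proj("side",P(.06,0,-.11,t));print(np.degrees(np.arctan2(-d[1],d[0])))
```

```text
0.87 46.33357910183936
46.2068723932287
0.9 48.66144805582403
48.51434742714774
0.93 50.96475480121201
50.79831697242245
```

View pics/c6.png

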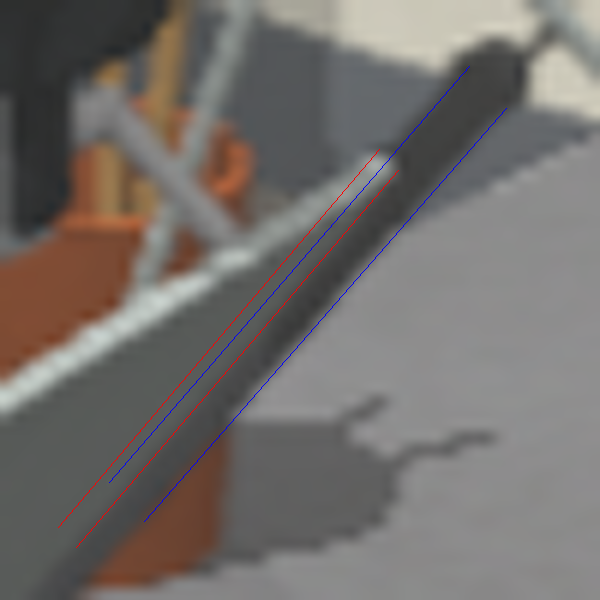

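The overlay shows the flap edge (about 0.91 rad) and the marker arm (about 0.90 rad) parallel to within about 0.02 rad. The grip is firm, so I'll hand in.

```bash
python3 -c "
from plant import robot
print(robot.finish_job())"
```

```text
the job is handed in; nothing more can be done
None
```

I slid the hood open to its stop and raised the flap to about 0.91 rad, which I estimate is within about 0.03 rad of the marker arm. The job is handed in with the fingers still holding the flap; the hand-in gave no verdict.

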